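# Fit the juicing cone on the citrus press and hold it down

## Robot

A 6-joint arm with a two-finger parallel gripper is mounted at the origin on the work surface; the furniture and walls round the work are solid. World frame = base frame: x ahead of the robot, y to its left, z up, the work surface at z = 0. Lengths are in m, angles in rad, forces in N, time in s.
With the tool pointing down it reaches from about 0.25 to 0.8 m from the base axis. Payload 3.9 kg.
Tool frame: the origin (TCP) lies midway between the tips of the shut fingers; the grasp point (between the pads) lies pinch_z behind it (pinch_z is the distance from the TCP to the grasp point, in m); z points along the fingers, y is the line along which they close (so a half turn about z gives the same grasp; the last joint's range is limited). The gripper opens to 85 mm and grips with 20 to 120 N. Pads are 22 mm wide; open, the fingers measure 114 mm over their backs; the gripper's body (76 mm by 85 mm) begins 54 mm behind the grasp point. The pads swing forward as they close: fully open they stand 13 mm farther back than shut.
Start: joints at [1.145, 0.26, -0.138, 1.173, 0, 1.571], TCP at [0.217, 0.478, 0.231] pointing down, gripper open.
Joint ranges: [-2.78, 2.78], [-0.83, 1.72], [-1.28, 1.37], [-1.9, 2.12], [-1.57, 1.48], [-3.14, 3.14]. Speed limits (rad/s): [2.57, 2.57, 3.14, 3.14, 3.14, 3.14].

## Interface

Orientations are given as [roll, pitch, yaw] about the fixed x, y, z axes, in that order (R = Rz(yaw) Ry(pitch) Rx(roll)).
In Python, from workcell import state, capture, hand_in, pinch_z gives the robot as it stands. The module is installed in compiled form; this text tells all that it offers.
- The arm moves only by the tool drive_tool, never from a script. Its argument "targets" is a list that holds one entry, the list of rows, each a list of 6 numbers: the shift along the tool's x, y, z in mm, then the turn, a rotation vector about the tool's x, y, z in rad. In form: [[[x, y, z, wx, wy, wz], ...]]. A call has 1 to 5 rows; each row shifts and turns the commanded pose from where the row before left it, along the tool's axes as they then stand; what a row does not reach is not made up. A row lasts 1/12 s, in which the tool goes at most 41.7 mm and 7.16 degrees, less where a joint would pass 70% of its speed; a pose out of reach is approached as far as the arm can. A call is refused whole if a number of a shift passes 41.7 or a number of a turn 0.125, either way. A call with a gripper value outside its range is refused whole. "gripper" is the opening, from 0 (shut) to 1 (fully open), set as the call begins (left out, the last holds). The fingers move at their own pace and stop on an object; the grip force is fixed at half the most. Time passes only in rows, so rows that do not move let the fingers close. It gives the time, the measured TCP pose, the force, the opening and the grip force at its end, in the units of the state.
- state(): the state, without advancing time (a new reading comes with each control period).
- capture(name): name is "scene" or "top" or "wrist"; returns a dict with "pixels" (384x512x3 uint8, red, green, blue), "z_map" (384x512 float32, m along the optical axis (not along the pixel's ray), 0 where there is no reading), "fx", "fy", "cx", "cy" (pixels), "dist" ([k1, k2, p1, p2, k3] as OpenCV has them; the pictures are not rectified), "extrinsics" (4x4, takes a point from world to camera coordinates). Camera axes: x right, y down, z forward; pixel columns grow to the right and rows downward; lengths in m; the calibration is good to about 2 mm. A picture is of the moment at which its call begins.
- hand_in(): hands the job in; it is judged then, once.
The state is a dict: "clock": time; "q": joint angles; "dq": joint speeds; "effort": joint torques, N m; "tcp_pos": TCP position; "tcp_rot": TCP orientation; "wrist_force": force on the tool from outside, world axes, zero at the start; "wrist_torque": the same for the moment, N m; "grip_width": opening from 0.0 (shut) to 1.0 (fully open); "gripper_force": force on a finger pad.
Only numpy, scipy, OpenCV 4.12 (cv2) and the standard library are available. Lean on these libraries where they do the work, as an engineer would, in place of code of your own. Each camera call takes 0.05 s, during which the arm holds its last target. There are 200 camera calls.

## Task

Pick up the ribbed juicing cone, fit it upright onto the cross-shaped drive shaft in the middle of the citrus press, turning it until the splines mesh and it slides fully home on its seat, and then press it down so that the spring-loaded start switch under it is held fully in. Finish like that, still holding the cone pressed down: do not let go. Leave the lemons and the glass where they stand.

Things in the scene. Friction and masses are not known exactly. Their poses are not given: they have to be found in the camera images.
- juicing_cone: Grey juicing cone standing upright, 0.12 kg, 66 mm tall. Origin: centre of its underside, z up. Skirt 76 mm across, 5 mm thick; above it a steep dome 41 mm across up to 42 mm height, then rounding to a blunt tip. Four ribs 6 mm wide at its own +-x and +-y; across opposite ribs it is 50 mm wide from 5 to 42 mm height: grasp there from above, at about 32 mm.
- cone_socket (a point): Mouth of the socket, in the centre of the cone's underside (same point and axes as the cone's origin). A cross-shaped hole, open downward, 23 mm deep; its four arms lie under the four ribs, 9.5 mm wide and reaching 14.5 mm from the axis. It fits the shaft at any of the four quarter turns.
- juicer: Citrus press, fixed to the worktop: round steel housing, on it a white open bowl 156 mm across at its rim, 84 mm high. Origin: centre of its underside, on the shaft's axis; the spout points along its own -x. In the middle of the bowl is a round black seat 42 mm across, its top 86 mm above the worktop when released; the shaft stands on it.
- shaft_foot (a point): Foot of the aluminium drive shaft, on its axis level with the seat's top (86 mm high released, sinks with the seat). Shaft: 20 mm tall, a cross from above, arms along this point's own +-x and +-y, 7 mm wide, reaching 13 mm, tops rounded. It stands at any angle, whatever the juicer's yaw, in a stiff gear train (turns only over 0.25 N m). Cone home: its underside lies here.
- press_switch (a joint): Travel of the black seat with the shaft, the start switch: 0 released, 0.006 m pressed fully down to the stop. A spring lifts it: about 5 N to begin moving, 11 N at the stop.
- lemon_1: A lemon, 72x57x58 mm, lying on the worktop, a bystander. Origin: centre of its underside.
- lemon_2: Another lemon, 76x56x55 mm, lying on the worktop, a bystander. Origin: centre of its underside.
- glass_1: Drinking glass, 81 mm in diameter, 92 mm tall, upright in front of the spout of the citrus press, a bystander. Origin: centre of its underside.

How it is judged:
By the outcome, as a careful person would: the job done as asked, in the order asked, and still so for the second after the job is handed in, while the arm keeps its last pose, push and grip.
It also fails if it takes over 40 s, if anything falls off the work surface, if the arm or the gripper's body presses on something with over 40 N, if the wrist force passes 120 N, or if a joint passes its speed limit or range.

## Working session

There is one attempt and no reset: what is moved stays moved. The work goes in short steps, Python scripts to look and compute and a tool call to move; the robot and the scene stay as the last step left them, time stands still between calls to the robot, and variables do not carry over. Pictures are saved under pics/ and viewed, at most 10 in all, crops included, and the job is handed in when it is done.

Besides the shell and the picture viewer there is one more tool, called after ">>>" by a JSON object that holds its "fn" and its "kwargs". drive_tool: Moves the arm, as the interface text tells. Its arguments: {"type":"object","properties":{"targets":{"type":"array"},"gripper":{"type":"number"}},"required":["targets"]}

```bash
mkdir -p pics
cat > h.py <<'E'
import numpy as np, cv2
from workcell import state, capture, hand_in, pinch_z
def K(c): return np.array([[c['fx'],0,c['cx']],[0,c['fy'],c['cy']],[0,0,1.]])
def cloud(c):
    h,w=c['z_map'].shape
    u,v=np.meshgrid(np.arange(w),np.arange(h))
    p=cv2.undistortPoints(np.stack([u,v],-1).reshape(-1,1,2).astype(float),K(c),np.array(c['dist'])).reshape(h,w,2)
    z=c['z_map'][...,None]
    P=np.concatenate([p*z,z],-1)
    E=np.array(c['extrinsics']); R,t=E[:3,:3],E[:3,3]
    W=(P-t)@R
    W[c['z_map']==0]=np.nan
    return W
def ray(c,uv,zp):
    p=cv2.undistortPoints(np.array(uv,float).reshape(-1,1,2),K(c),np.array(c['dist'])).reshape(-1,2)
    E=np.array(c['extrinsics']); R,t=E[:3,:3],E[:3,3]
    d=np.c_[p,np.ones(len(p))]@R; o=-R.T@t
    return o+d*((zp-o[2])/d[:,2])[:,None]
def proj(c,P):
    E=np.array(c['extrinsics'])
    return cv2.projectPoints(np.array(P,float).reshape(-1,1,3),cv2.Rodrigues(E[:3,:3])[0],E[:3,3],K(c),np.array(c['dist']))[0].reshape(-1,2)
def save(c,n): cv2.imwrite('pics/'+n+'.png',c['pixels'][...,::-1])
E
python3 - <<'E'
from h import *
a=capture('scene');b=capture('top')
cv2.imwrite('pics/a.png',np.vstack([a['pixels'],b['pixels']])[::1,:,::-1][:, :] if 0 else cv2.resize(np.hstack([a['pixels'],b['pixels']])[...,::-1],(800,300)))
save(b,'top')
W=cloud(b)
s=state();print(s,pinch_z)
for c in (a,b): print(c['fx'],np.linalg.inv(c['extrinsics']).round(3)[:3].tolist())
import pickle;pickle.dump((a,b),open('c0.pkl','wb'))
E
```

```text
{'clock': 0.1, 'q': array([ 1.14500270e+00,  2.60633968e-01, -1.39217935e-01,  1.17269228e+00,
       -3.80531833e-05,  1.57077290e+00]), 'dq': array([ 0.00013268, -0.00044621,  0.002324  ,  0.00108278, -0.00184006,
        0.0008687 ]), 'effort': array([ 1.24662174e-04, -4.06508374e+01,  2.54528350e+01,  1.01693449e-02,
       -2.54272345e-05,  1.76923351e-05]), 'tcp_pos': array([0.21661264, 0.47757509, 0.2305483 ]), 'tcp_rot': array([-3.13984479e+00,  3.80121813e-05,  2.71582252e+00]), 'wrist_force': array([-0.11332429,  0.24057931,  0.279256  ]), 'wrist_torque': array([ 0.01966948,  0.01707513, -0.032781  ]), 'gripper_force': 0.0, 'grip_width': 0.9982280079559739} 0.0187
492.62830882420405 [[0.57, -0.528, 0.63, -0.268], [-0.822, -0.354, 0.446, -0.607], [-0.013, -0.772, -0.636, 0.893]]
352.5104445067814 [[-0.01, -0.994, 0.113, 0.447], [-1.0, 0.011, 0.003, -0.043], [-0.004, -0.113, -0.994, 0.935]]
```

View pics/a.png

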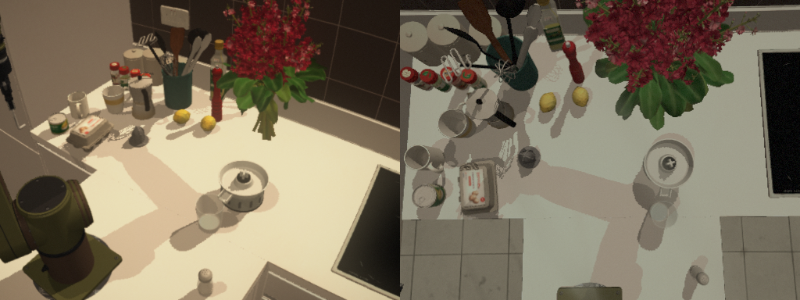

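View pics/top.png

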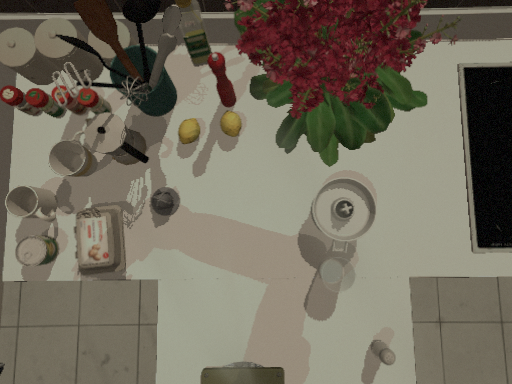

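The scene and top views show the cone at top-view pixel (165,201), the juicer with its shaft at (344,209), the glass at (337,274), the lemons at (189,130) and (231,123), and the bouquet above the area behind the juicer.

Run:
```python
from h import *
import pickle;a,b=pickle.load(open('c0.pkl','rb'))
W=cloud(b);Wa=cloud(a)
for n,w in(('top',W),('scene',Wa)):
    # cone: around
    i=W[201,165]; m=(np.abs(w[...,:2]-i[:2]).max(-1)<.06)&(w[...,2]>.012)
    p=w[m]; print(n,'cone',i,m.sum(),p.min(0),p.max(0)); t=p[p[:,2]>.055]; print('tip',t.mean(0),t[:,2].max() if len(t) else 0)
    j=W[209,344]; m=(np.abs(w[...,:2]-j[:2]).max(-1)<.1)
    p=w[m]; r=p[(p[:,2]>.076)&(p[:,2]<.09)]; print('rim',j,r.min(0),r.max(0)); 
    s=p[(p[:,2]>.095)&(p[:,2]<.12)&(np.linalg.norm(p[:,:2]-j[:2],axis=1)<.03)]; print('shaft',len(s),s.mean(0) if len(s) else 0)
    # bouquet lowest points
    m=(w[...,2]>.15)&(w[...,1]<.1)&(w[...,0]>.35)
    q=w[m]; print('leaves',q.min(0),q.max(0)); near=q[np.linalg.norm(q[:,:2]-j[:2],axis=1)<.2]; print(len(near), near.min(0) if len(near) else 0)
def crop(c,u,v,r=40,s=400): return cv2.resize(c['pixels'][v-r:v+r,u-r:u+r,::-1],(s,s),interpolation=cv2.INTER_CUBIC)
cv2.imwrite('pics/crop.png',np.clip(np.hstack([crop(b,165,201,20),crop(b,344,209,20)]).astype(float)*1.7,0,255))
```

```text
top cone [0.51791122 0.18747417 0.05726779] 270 [0.49937413 0.17847086 0.01234677] [0.54460764 0.22359028 0.06634041]
tip [0.5224708  0.20171265 0.05993501] 0.0663404103821516
rim [ 0.49074182 -0.24623236  0.10410836] [ 0.39875406 -0.32913202  0.07601839] [ 0.56994746 -0.17589014  0.08984903]
shaft 64 [ 0.49233059 -0.25120263  0.10377088]
leaves [ 0.56493299 -0.57535745  0.15002345] [0.97858842 0.0999175  0.53724926]
5823 [ 0.56493299 -0.34150371  0.17296031]
scene cone [0.51791122 0.18747417 0.05726779] 268 [0.49943278 0.17692508 0.01204113] [0.54611505 0.21608156 0.06897236]
tip [0.51989032 0.19689071 0.06081364] 0.06897235713393153
rim [ 0.49074182 -0.24623236  0.10410836] [ 0.39439037 -0.32797297  0.07600769] [ 0.57113015 -0.17443118  0.08949519]
shaft 69 [ 0.49010587 -0.25371815  0.1031055 ]
leaves [ 0.56721207 -0.61437572  0.15005521] [0.98769034 0.09999452 0.56851472]
3507 [ 0.56721207 -0.33854097  0.18086614][ WARN:0@0.307] global loadsave.cpp:1063 imwrite_ Unsupported depth image for selected encoder is fallbacked to CV_8U.
```

View pics/crop.png

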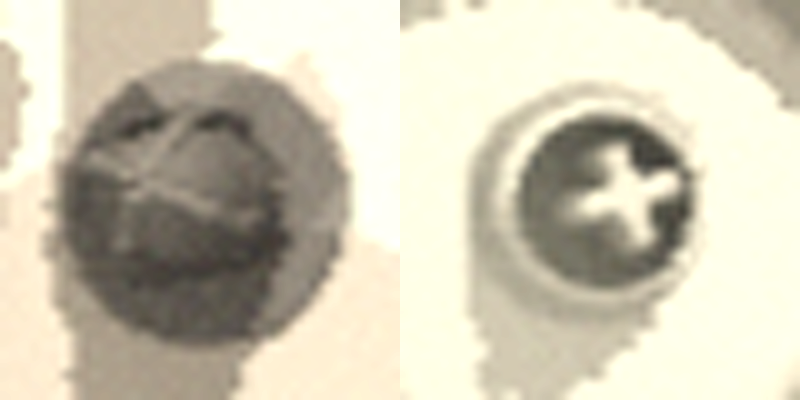

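The crop shows the cone's ribs crossing at crop pixel (150,180), with a rib line at about 72° in world yaw. The shaft cross is at (625,200), with an arm at about 14°. I'll move over the cone and refine from near.

>>> {"fn": "drive_tool", "kwargs": {"targets": [[[-33, -11, 0, 0, 0, 0], [-33, -11, 0, 0, 0, 0], [-33, -11, 0, 0, 0, 0], [-33, -11, 0, 0, 0, 0], [-33, -11, 0, 0, 0, 0]]], "gripper": 1}}

```text
clock: 0.52
tcp_pos: [0.345, 0.3585, 0.2309]
tcp_rot: [-3.141, -0.0, 2.716]
wrist_force: [0.6, 0.5, 0.3]
grip_width: 1.002
gripper_force: 0.0
```

>>> {"fn": "drive_tool", "kwargs": {"targets": [[[-33, -11, 0, 0, 0, 0], [-33, -11, 0, 0, 0, 0], [-33, -11, 0, 0, 0, 0], [-33, -11, 0, 0, 0, 0], [-30, -8, 0, 0, 0, 0]]]}}

```text
clock: 0.93
tcp_pos: [0.4713, 0.2436, 0.231]
tcp_rot: [-3.141, -0.0, 2.715]
wrist_force: [0.6, 0.4, 0.9]
grip_width: 1.0
gripper_force: 0.0
```

>>> {"fn": "drive_tool", "kwargs": {"targets": [[[-33, -11, 0, 0, 0, 0], [-33, -11, 0, 0, 0, 0], [0, 0, 0, 0, 0, 0]]]}}

```text
clock: 1.18
tcp_pos: [0.5255, 0.1944, 0.2305]
tcp_rot: [-3.14, 0.003, 2.71]
wrist_force: [0.9, 0.8, -0.6]
grip_width: 0.995
gripper_force: 0.0
```

Run:
```python
from h import *
import pickle;a,b=pickle.load(open('c0.pkl','rb'))
c=capture('wrist');pickle.dump(c,open('w1.pkl','wb'));save(c,'w1')
s=state();print(s['clock'],s['tcp_pos'],s['tcp_rot'],s['q'])
print(ray(b,[(165.5,201.5)],.003), proj(c,[(.521,.199,.066),(.521,.199,0)]))
print(np.linalg.inv(c['extrinsics'])[:3].round(3))
```

```text
1.2333 [0.52330053 0.19610057 0.23049349] [-3.14092006e+00 -7.61119240e-05  2.71112768e+00] [ 3.58781558e-01  3.18921831e-01 -5.62254077e-02  1.19618012e+00
 -4.19737361e-04  7.89246614e-01]
[[0.52096968 0.20036336 0.003     ]] [[258.37512315 166.49043694]
 [258.05043657 156.61634994]]
[[ 0.418  0.873  0.251  0.462]
 [ 0.908 -0.401 -0.117  0.224]
 [-0.002  0.277 -0.961  0.372]]
```

View pics/w1.png

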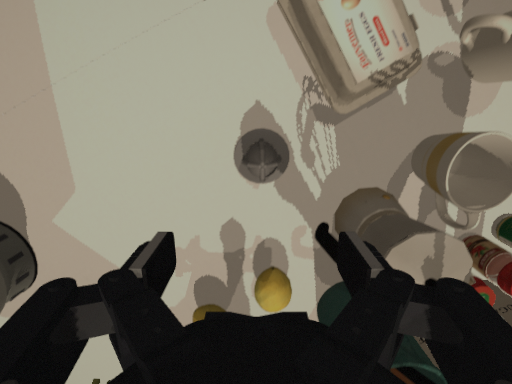

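The wrist view shows the cone skirt centred at about (262,156), with its ribs nearly aligned with the image axes. I'll zoom in.

Run:
```python
from h import *
import pickle;c=pickle.load(open('w1.pkl','rb'))
g=cv2.cvtColor(c['pixels'],cv2.COLOR_RGB2GRAY)
cr=g[121:191,227:297]
cr=cv2.resize(cv2.createCLAHE(4,(2,2)).apply(cr),(560,560),interpolation=cv2.INTER_CUBIC);cv2.imwrite('pics/w1c.png',cr)
m=((g<105)&(g>0)).astype(np.uint8)[121:191,227:297]
print(ray(c,[(262,156)],.005))
```

```text
[[0.52166906 0.20450592 0.005     ]]
```

View pics/w1c.png

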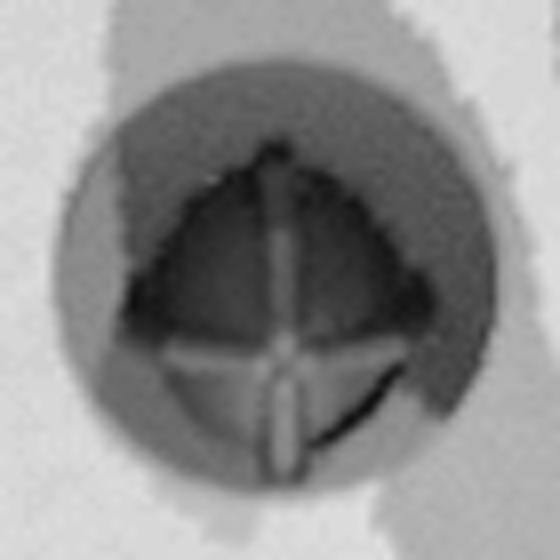

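Run:
```python
from h import *
import pickle;c=pickle.load(open('w1.pkl','rb'))
f=lambda x,y:(227+(x-3.5)/8,121+(y-3.5)/8)
print(ray(c,[f(275,276)],.005))
for A,B,z in(((155,350),(412,345),.042),((135,300),(420,295),.02),((273,145),(288,470),.03)):
    P=ray(c,[f(*A),f(*B)],z);d=P[1]-P[0];print(P.mean(0),np.linalg.norm(d),np.degrees(np.arctan2(d[1],d[0])))
print(ray(c,[f(285,352)],.066), 'tooly deg',90+np.degrees(2.7111)-180)
```

```text
[[0.51991495 0.20373341 0.005     ]]
[0.52463364 0.20236884 0.042     ] 0.03917148017540669 66.44254049372418
[0.52090495 0.20346219 0.02      ] 0.04605078847156636 66.32384445414495
[0.5213636  0.20362183 0.03      ] 0.05176909960439803 -21.79328432570743
[[0.52078067 0.20384201 0.066     ]] tooly deg 65.3345878379175
```

>>> {"fn": "drive_tool", "kwargs": {"targets": [[[5.5, 5.2, 30, 0, 0, -0.025], [0, 0, 35, 0, 0, 0], [0, 0, 35, 0, 0, 0], [0, 0, 25, 0, 0, 0], [0, 0, 0, 0, 0, 0]]]}}

```text
clock: 1.65
tcp_pos: [0.5131, 0.2043, 0.1008]
tcp_rot: [-3.134, -0.009, 2.742]
wrist_force: [-0.6, -0.8, -0.5]
grip_width: 1.001
gripper_force: 0.0
```

Run:
```python
from h import *
import pickle
c=capture('wrist');pickle.dump(c,open('w2.pkl','wb'));save(c,'w2')
s=state();print(s['clock'],s['tcp_pos'],s['tcp_rot'])
```

```text
1.7 [0.51492284 0.2048659  0.10360527] [-3.13637989 -0.00576646  2.74194693]
```

View pics/w2.png

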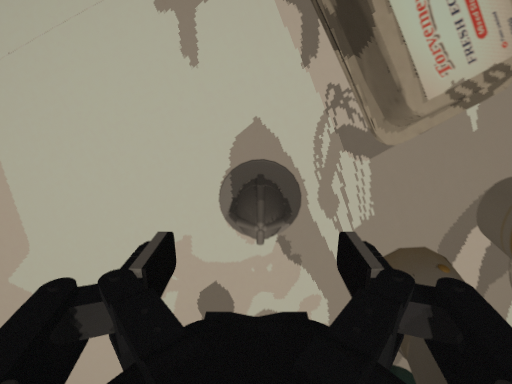

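The cone is centred at (260,200) and its ribs are aligned with the image axes, so its turn in the gripper's frame is right. Next I'll check the centring.

>>> {"fn": "drive_tool", "kwargs": {"targets": [[[0, 0, 0, 0, 0, 0], [0, 0, 0, 0, 0, 0]]]}}

```text
clock: 1.87
tcp_pos: [0.5198, 0.2063, 0.1083]
tcp_rot: [3.139, 0.002, 2.741]
wrist_force: [1.0, 0.3, -0.5]
grip_width: 1.0
gripper_force: 0.0
```

Run:
```python
from h import *
c=capture('wrist');s=state();print(s['tcp_pos'],s['tcp_rot'])
g=cv2.cvtColor(c['pixels'],cv2.COLOR_RGB2GRAY)
W=cloud(c)
k=(np.linalg.norm(W[...,:2]-[.5205,.2035],axis=-1)<.045)&(W[...,2]>.003)&(W[...,2]<.012);p=W[k];print(k.sum(),p.min(0),p.max(0))
m=(np.linalg.norm(W[...,:2]-[.5205,.2035],axis=-1)<.06)&(W[...,2]>.0025)&(W[...,2]<.07)
m=cv2.morphologyEx(m.astype(np.uint8),cv2.MORPH_OPEN,np.ones((3,3)))
ct=max(cv2.findContours(m,0,cv2.CHAIN_APPROX_NONE)[0],key=len).reshape(-1,2)
P=ray(c,ct,.005)[:,:2]
from scipy.optimize import least_squares
r=least_squares(lambda x:np.linalg.norm(P-x[:2],axis=1)-x[2],[.52,.203,.038],loss='soft_l1',f_scale=.001);print(r.x)
o=r.x[:2]-s['tcp_pos'][:2];y=s['tcp_rot'][2];print('tool shift',o@[np.cos(y),np.sin(y)],o@[np.sin(y),-np.cos(y)])
```

```text
[0.5201293  0.20628794 0.10858032] [3.13864729e+00 2.85403092e-03 2.74123640e+00]
2179 [0.48526648 0.16506963 0.00300244] [0.56006287 0.23962889 0.01194096]
[0.52270307 0.20252221 0.03656352]
tool shift -0.0038379158151203322 -0.002464824137709671
```

>>> {"fn": "drive_tool", "kwargs": {"targets": [[[-3.5, -2.5, 25, 0, 0, 0], [0, 0, 25, 0, 0, 0], [0, 0, 20, 0, 0, 0], [0, 0, 10, 0, 0, 0], [0, 0, 0, 0, 0, 0]]]}}

```text
clock: 2.33
tcp_pos: [0.5201, 0.2014, 0.0255]
tcp_rot: [-3.14, -0.001, 2.741]
wrist_force: [0.1, -0.2, 0.1]
grip_width: 0.999
gripper_force: 0.0
```

>>> {"fn": "drive_tool", "kwargs": {"targets": [[[0, 0, 10, 0, 0, 0], [0, 0, 6, 0, 0, 0], [0, 0, 0, 0, 0, 0], [0, 0, 0, 0, 0, 0]]]}}

```text
clock: 2.67
tcp_pos: [0.5211, 0.2018, 0.0107]
tcp_rot: [3.141, 0.0, 2.741]
wrist_force: [0.0, -0.3, 0.1]
grip_width: 0.996
gripper_force: 0.0
```

Close.

>>> {"fn": "drive_tool", "kwargs": {"targets": [[[0, 0, 0, 0, 0, 0], [0, 0, 0, 0, 0, 0], [0, 0, 0, 0, 0, 0], [0, 0, 0, 0, 0, 0], [0, 0, 0, 0, 0, 0]]], "gripper": 0}}

```text
clock: 3.08
tcp_pos: [0.5216, 0.202, 0.0112]
tcp_rot: [3.14, 0.001, 2.741]
wrist_force: [-0.7, 0.2, 5.8]
grip_width: 0.572
gripper_force: 62.2
```

>>> {"fn": "drive_tool", "kwargs": {"targets": [[[0, 0, 0, 0, 0, 0], [0, 0, 0, 0, 0, 0], [0, 0, 0, 0, 0, 0]]]}}

```text
clock: 3.33
tcp_pos: [0.5216, 0.202, 0.0112]
tcp_rot: [3.14, 0.001, 2.741]
wrist_force: [-0.6, 0.6, 5.6]
grip_width: 0.57
gripper_force: 62.3
```

Run:
```python
from h import *
c=capture('wrist');s=state();print(s['tcp_pos'],s['tcp_rot'],s['grip_width'],s['gripper_force'],s['q'])
cv2.imwrite('pics/w3.png',c['pixels'][150:384,130:390,::-1])
```

```text
[0.52156061 0.20202848 0.01117303] [3.14029933e+00 1.12993924e-03 2.74088698e+00] 0.5651660513312374 62.26193368434906 [ 3.69476063e-01  4.97815868e-01 -4.00468431e-01  6.70800481e-01
  1.41586851e-04  7.70181124e-01]
```

View pics/w3.png

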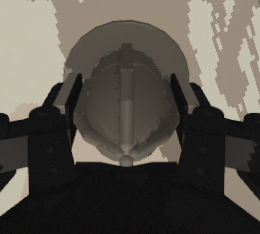

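The cone is held between the pads on opposite ribs. Next I'll lift it and carry it towards the press.

>>> {"fn": "drive_tool", "kwargs": {"targets": [[[0, 0, -15, 0, 0, 0], [0, 0, -25, 0, 0, 0], [-4, -15, -30, 0, 0, 0], [-7, -25, -20, 0, 0, 0], [-8.5, -30, -20, 0, 0, 0]]]}}

```text
clock: 3.8
tcp_pos: [0.5118, 0.13, 0.1213]
tcp_rot: [3.141, 0.001, 2.744]
wrist_force: [1.1, -0.1, -2.5]
grip_width: 0.571
gripper_force: 62.3
```

>>> {"fn": "drive_tool", "kwargs": {"targets": [[[-8.5, -30, -20, 0, 0, 0], [-8.5, -30, -15, 0, 0, 0], [-8.5, -30, -5, 0, 0, 0], [-8.5, -30, 0, 0, 0, 0], [-8.5, -30, 0, 0, 0, 0]]]}}

```text
clock: 4.22
tcp_pos: [0.4917, -0.0266, 0.1607]
tcp_rot: [3.141, 0.001, 2.741]
wrist_force: [1.0, 0.1, -2.0]
grip_width: 0.572
gripper_force: 62.4
```

>>> {"fn": "drive_tool", "kwargs": {"targets": [[[-8.5, -30, 0, 0, 0, 0], [-8.5, -30, 0, 0, 0, 0], [-8.5, -30, 0, 0, 0, 0], [-8.5, -30, 0, 0, 0, 0], [-7, -25, 0, 0, 0, 0]]]}}

```text
clock: 4.63
tcp_pos: [0.4723, -0.1765, 0.1599]
tcp_rot: [-3.141, -0.001, 2.74]
wrist_force: [0.3, 1.1, -2.3]
grip_width: 0.569
gripper_force: 62.4
```

>>> {"fn": "drive_tool", "kwargs": {"targets": [[[0, 0, 0, 0, 0, -0.12], [0, 0, 0, 0, 0, -0.12], [0, 0, 0, 0, 0, -0.12], [0, 0, 0, 0, 0, -0.12], [0, 0, 0, 0, 0, -0.12]]]}}

```text
clock: 5.05
tcp_pos: [0.4726, -0.1747, 0.1597]
tcp_rot: [3.141, -0.001, -2.937]
wrist_force: [-0.2, -0.4, -2.5]
grip_width: 0.564
gripper_force: 62.5
```

>>> {"fn": "drive_tool", "kwargs": {"targets": [[[0, 0, 0, 0, 0, -0.12], [0, 0, 0, 0, 0, -0.12], [0, 0, 0, 0, 0, -0.12], [0, 0, 0, 0, 0, -0.12], [0, 0, 0, 0, 0, -0.12]]]}}

```text
clock: 5.47
tcp_pos: [0.4727, -0.1745, 0.1597]
tcp_rot: [3.14, -0.001, -2.337]
wrist_force: [0.3, 1.2, -2.4]
grip_width: 0.57
gripper_force: 62.5
```

>>> {"fn": "drive_tool", "kwargs": {"targets": [[[0, 0, 0, 0, 0, -0.12], [0, 0, 0, 0, 0, -0.12], [0, 0, 0, 0, 0, -0.12], [0, 0, 0, 0, 0, -0.12], [0, 0, 0, 0, 0, -0.12]]]}}

```text
clock: 5.88
tcp_pos: [0.4727, -0.1745, 0.1597]
tcp_rot: [3.14, 0.0, -1.736]
wrist_force: [0.8, 0.2, -0.9]
grip_width: 0.567
gripper_force: 62.5
```

>>> {"fn": "drive_tool", "kwargs": {"targets": [[[0, 0, 0, 0, 0, -0.12], [0, 0, 0, 0, 0, -0.12], [0, 0, 0, 0, 0, -0.12], [0, 0, 0, 0, 0, 0], [0, 0, 0, 0, 0, 0]]]}}

```text
clock: 6.3
tcp_pos: [0.4729, -0.1745, 0.1599]
tcp_rot: [3.141, 0.0, -1.385]
wrist_force: [0.1, 0.4, -1.0]
grip_width: 0.57
gripper_force: 62.5
```

Run:
```python
from h import *
import pickle
c=capture('wrist');s=state();pickle.dump((c,s),open('w4.pkl','wb'))
print(s['clock'],s['tcp_pos'],s['tcp_rot'],s['grip_width'],s['gripper_force'],s['q'],s['wrist_force'])
save(c,'w4');print(proj(c,[(.491,-.252,.106)]))
```

```text
6.35 [ 0.47293271 -0.17451336  0.15999129] [ 3.14090001e+00  3.52911931e-04 -1.38524238e+00] 0.5687689075481405 62.47878648340702 [-3.53468795e-01  2.67534724e-01 -3.21345667e-01  9.82691522e-01
 -5.26611640e-05 -2.10981917e+00] [-0.91704758 -0.95741254 -1.94599941]
[[250.76515546  94.48575159]]
```

View pics/w4.png

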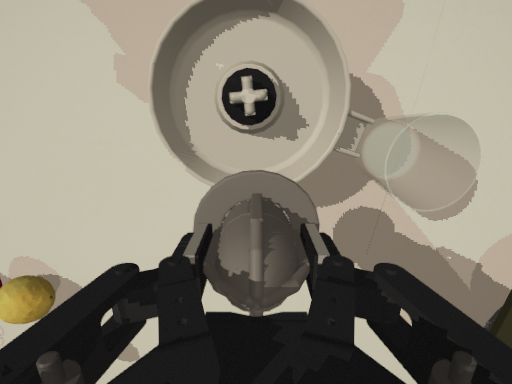

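The wrist view shows the shaft cross at (248,96) inside the black seat, nearly aligned with the held cone, which is at (257,215). Next I'll measure centres and angle.

```bash
cat > m.py <<'E'
from h import *
def shaft(c,u,v,r=24,zt=.104):
    g=cv2.cvtColor(c['pixels'],cv2.COLOR_RGB2GRAY)
    m=np.zeros(g.shape,np.uint8);cv2.circle(m,(u,v),r,1,-1)
    t,_=cv2.threshold(g[m>0].reshape(-1,1),0,255,cv2.THRESH_OTSU)
    n,l,st,ce=cv2.connectedComponentsWithStats(((g>t)&(m>0)).astype(np.uint8))
    i=l[v,u]; ys,xs=np.nonzero(l==i)
    P=ray(c,np.c_[xs,ys],zt)[:,:2]; C=P.mean(0); d=(P-C)@[1,1j]
    # centre by bounding extents in cross axes
    a=np.angle((d**4).sum())/4
    e=d*np.exp(-1j*a); off=((e.real.max()+e.real.min())+1j*(e.imag.max()+e.imag.min()))/2*np.exp(1j*a)
    return t,st[i],C,C+[off.real,off.imag],np.degrees(a),np.ptp(e.real),np.ptp(e.imag)
E
python3 - <<'E'
from m import *
import pickle;c,s=pickle.load(open('w4.pkl','rb'))
for x in shaft(c,248,96): print(x)
y=s['tcp_rot'][2]
print('tool y angle',np.degrees(y)-90)
# skirt arc: points of the cone skirt at z of underside
W=cloud(c);zb=s['tcp_pos'][2]-.0112
k=(np.abs(W[...,2]-zb-.005)<.006)&(np.linalg.norm(W[...,:2]-s['tcp_pos'][:2],axis=-1)<.05);k[230:]=0
k=cv2.morphologyEx(k.astype(np.uint8),cv2.MORPH_OPEN,np.ones((3,3)))
ys,xs=np.nonzero(k);print(k.sum(),xs.min(),xs.max(),ys.min())
pts=np.array([(x,ys[xs==x].min()) for x in range(205,310) if (xs==x).any()])
P=ray(c,pts,zb+.005)[:,:2]
from scipy.optimize import least_squares
r=least_squares(lambda x:np.linalg.norm(P-x[:2],axis=1)-.038,s['tcp_pos'][:2],loss='soft_l1',f_scale=.0005);print('cone',r.x,np.abs(r.fun).max())
o=r.x-s['tcp_pos'][:2];f=lambda o:(o@[np.cos(y),np.sin(y)],o@[np.sin(y),-np.cos(y)])
print('cone in tool',f(o)); C=shaft(c,248,96)[3]
print('shaft-cone in tool',f(C-r.x),'shaft-tcp',f(C-s['tcp_pos'][:2]))
E
```

```text
90.0
[229  76  39  40 671]
[ 0.493081   -0.25131334]
[ 0.49289079 -0.25105979]
16.140082845451097
0.02594648308485538
0.025759468433792607
tool y angle -169.3685418010797
4263 194 318 170
cone [ 0.47301698 -0.17380971] 0.0008764279145667617
cone in tool (np.float64(-0.0006760254076952103), np.float64(-0.00021263950347102416))
shaft-cone in tool (np.float64(0.07959055362141072), np.float64(-0.005280712401887091)) shaft-tcp (np.float64(0.07891452821371552), np.float64(-0.005493351905358118))
```

>>> {"fn": "drive_tool", "kwargs": {"targets": [[[0, 0, 0, 0, 0, -0.096], [0, 0, 0, 0, 0, 0], [0, 0, 0, 0, 0, 0]]]}}

```text
clock: 6.6
tcp_pos: [0.4732, -0.1746, 0.1602]
tcp_rot: [3.141, 0.0, -1.29]
wrist_force: [-1.5, -0.2, -0.9]
grip_width: 0.57
gripper_force: 62.5
```

Run:
```python
from m import *
c=capture('wrist');s=state();y=s['tcp_rot'][2]
p=proj(c,[(.493,-.2512,.106)])[0].round().astype(int);r=shaft(c,*p);print(p,r)
print('tool y angle',np.degrees(y)%90,s['tcp_pos'],s['tcp_rot'])
o=r[3]-s['tcp_pos'][:2];print('shaft-tcp',(o@[np.cos(y),np.sin(y)],o@[np.sin(y),-np.cos(y)]))
```

```text
[259  95] (87.0, array([241,  76,  38,  40, 658], dtype=int32), array([ 0.49318378, -0.25137064]), array([ 0.49274003, -0.25096132]), np.float64(16.401678349658003), np.float64(0.025502475812394065), np.float64(0.025704811015565092))
tool y angle 16.118739988012038 [ 0.47320168 -0.17460798  0.16023422] [ 3.14143440e+00  7.23479157e-05 -1.28947124e+00]
shaft-tcp (np.float64(0.07877617360021773), np.float64(0.0024276230811686953))
```

>>> {"fn": "drive_tool", "kwargs": {"targets": [[[25, 0.8, 0, 0, 0, 0], [30, 0.8, 0, 0, 0, 0], [24.2, 0.8, 5, 0, 0, 0], [0, 0, 15, 0, 0, 0], [0, 0, 10, 0, 0, 0]]]}}

```text
clock: 7.07
tcp_pos: [0.4936, -0.2526, 0.1295]
tcp_rot: [-3.141, -0.0, -1.29]
wrist_force: [-0.4, 0.9, -1.9]
grip_width: 0.571
gripper_force: 62.5
```

>>> {"fn": "drive_tool", "kwargs": {"targets": [[[0, 0, 5, 0, 0, 0], [0, 0, 0, 0, 0, 0], [0, 0, 0, 0, 0, 0]]]}}

```text
clock: 7.32
tcp_pos: [0.4926, -0.2504, 0.125]
tcp_rot: [3.141, 0.001, -1.286]
wrist_force: [-0.3, -0.1, -1.1]
grip_width: 0.568
gripper_force: 62.5
```

>>> {"fn": "drive_tool", "kwargs": {"targets": [[[0, 0, 4, 0, 0, 0], [0, 0, 3, 0, 0, 0], [0, 0, 3, 0, 0, 0], [0, 0, 2, 0, 0, 0], [0, 0, 0, 0, 0, 0]]]}}

```text
clock: 7.73
tcp_pos: [0.4929, -0.251, 0.1129]
tcp_rot: [3.141, 0.001, -1.286]
wrist_force: [-0.3, 0.0, -0.9]
grip_width: 0.57
gripper_force: 62.5
```

>>> {"fn": "drive_tool", "kwargs": {"targets": [[[0, 0, 3, 0, 0, 0], [0, 0, 3, 0, 0, 0], [0, 0, 3, 0, 0, 0], [0, 0, 2, 0, 0, 0], [0, 0, 0, 0, 0, 0]]]}}

```text
clock: 8.15
tcp_pos: [0.4928, -0.2511, 0.1016]
tcp_rot: [3.141, 0.001, -1.286]
wrist_force: [-0.2, -0.1, -1.5]
grip_width: 0.568
gripper_force: 62.5
```

>>> {"fn": "drive_tool", "kwargs": {"targets": [[[0, 0, 2, 0, 0, 0], [0, 0, 1.5, 0, 0, 0], [0, 0, 1.5, 0, 0, 0], [0, 0, 0, 0, 0, 0]]]}}

```text
clock: 8.48
tcp_pos: [0.4933, -0.2514, 0.0973]
tcp_rot: [-3.141, -0.0, -1.286]
wrist_force: [0.5, 0.4, -1.1]
grip_width: 0.566
gripper_force: 62.7
```

>>> {"fn": "drive_tool", "kwargs": {"targets": [[[0, 0, 1.5, 0, 0, 0], [0, 0, 1.5, 0, 0, 0], [0, 0, 1, 0, 0, 0], [0, 0, 0, 0, 0, 0]]]}}

```text
clock: 8.82
tcp_pos: [0.4934, -0.2514, 0.0939]
tcp_rot: [-3.141, -0.001, -1.286]
wrist_force: [-2.0, 0.7, 6.9]
grip_width: 0.567
gripper_force: 63.2
```

>>> {"fn": "drive_tool", "kwargs": {"targets": [[[0, 0, 1, 0, 0, 0], [0, 0, 1, 0, 0, 0], [0, 0, 0, 0, 0, 0]]]}}

```text
clock: 9.07
tcp_pos: [0.4934, -0.2514, 0.0922]
tcp_rot: [-3.141, -0.001, -1.286]
wrist_force: [-1.7, 1.0, 8.6]
grip_width: 0.569
gripper_force: 63.3
```

>>> {"fn": "drive_tool", "kwargs": {"targets": [[[0, 0, 1, 0, 0, 0], [0, 0, 0.5, 0, 0, 0], [0, 0, 0, 0, 0, 0]]]}}

```text
clock: 9.32
tcp_pos: [0.4934, -0.2514, 0.0912]
tcp_rot: [-3.141, -0.001, -1.286]
wrist_force: [-1.5, 1.1, 9.5]
grip_width: 0.565
gripper_force: 63.7
```

>>> {"fn": "drive_tool", "kwargs": {"targets": [[[0, 0, 0.5, 0, 0, 0], [0, 0, 0.5, 0, 0, 0], [0, 0, 0, 0, 0, 0]]]}}

```text
clock: 9.57
tcp_pos: [0.4934, -0.2515, 0.0911]
tcp_rot: [-3.14, -0.001, -1.286]
wrist_force: [-4.3, 2.2, 15.7]
grip_width: 0.572
gripper_force: 64.3
```

>>> {"fn": "drive_tool", "kwargs": {"targets": [[[0, 0, 0.5, 0, 0, 0], [0, 0, 0, 0, 0, 0], [0, 0, 0, 0, 0, 0], [0, 0, 0, 0, 0, 0], [0, 0, 0, 0, 0, 0]]]}}

```text
clock: 9.98
tcp_pos: [0.4935, -0.2515, 0.0911]
tcp_rot: [-3.14, -0.002, -1.286]
wrist_force: [-5.1, 3.1, 18.7]
grip_width: 0.569
gripper_force: 64.6
```

Run:
```python
from h import *
c=capture('wrist');save(c,'fin');s=state();print(s['clock'],s['tcp_pos'],s['wrist_force'],s['wrist_torque'])
```

```text
10.0333 [ 0.49340671 -0.25148651  0.09103775] [-5.63770886  2.41397797 18.85137046] [ 0.53070599  1.20433428 -0.04344807]
```

View pics/fin.png

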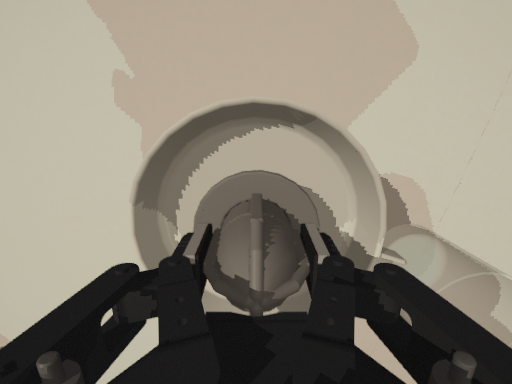

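The cone sits centred at (256,240) in the bowl. Its underside is at about 80 mm, 6 mm below the released seat height, so the switch is at its stop.

```bash
python3 -c "
from workcell import hand_in;print(hand_in())"
```

```text
the job is handed in; nothing more can be done
None
```

I fitted the cone on the drive shaft, pressed it down about 6 mm to the switch's stop with about 19 N, and handed the job in at about 10 s, still holding it pressed; the lemons and glass were not touched.

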